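# Lock a shut glass-blowing mould with its latch plate and wing nut

## Robot

A 7-joint arm with a two-finger parallel gripper is mounted at the origin on the work surface. World frame = base frame: x ahead of the robot, y to its left, z up, the work surface at z = 0. Lengths are in m, angles in degrees, forces in N, time in s.
With the tool pointing down it reaches from about 0.375 to 0.925 m from the base axis. Payload 3.1 kg.
Tool frame: the origin (TCP) lies between the finger pads; the fingertips stand 8 mm ahead of it and the grasp point (between the pads) lies 11 mm behind it (tip_reach is the z of the fingertips in the tool frame, in m); z points along the fingers, y is the direction in which the jaws open and shut (so a half turn about z gives the same grasp; the last joint's range is limited). The gripper opens to 85 mm and grips with 20 to 120 N. Pads are 22 mm wide; open, the fingers measure 114 mm over their backs; the gripper's body (76 mm by 85 mm) begins 54 mm behind the grasp point. The pads swing forward as they close: fully open they stand 13 mm farther back than shut.
Start: joints at [-81.291, 21.939, 2.515, 91.553, -1.026, 66.532, -2.859], TCP at [0.161, 0.63, 0.239] pointing down, gripper open.
Joint ranges: [-149.38, 149.38], [-23.57, 123.04], [-84.95, 90], [0, 143.3], [-89.99, 269.99], [3.08, 112.72], [-163.45, 163.45]. Speed limits (degrees/s): [159.86, 159.86, 180, 180, 180, 180, 180].

## Interface

Orientations are given as a 3x3 rotation matrix whose columns are the frame's x, y, z axes.
In Python, from rig import * gives the robot as it stands.
- The arm moves only by the tool move_arm, never from a script. Its argument "deltas" is text: rows parted by semicolons, each of 7 numbers parted by spaces: the shift along the tool's x, y, z in cm, then the turn, a rotation vector about the tool's x, y, z in degrees, then the finger opening in cm, from 0 to 8.54. In form: dx dy dz ax ay az claw; .... A call has 1 to 8 rows; each row is the pose to reach, as a shift and turn from the pose commanded when the call began, along the tool's axes at that moment; what a row does not reach only later rows make up. A row lasts 1/12 s, in which the tool goes at most 41.7 mm and 7.16 degrees, less where a joint would pass 70% of its speed; a pose out of reach is approached as far as the arm can. A call with a gripper value outside its range is refused whole. The fingers move at their own pace and stop on an object; "squeeze" is the grip in N (left out, the last holds). Time passes only in rows, so rows that repeat a pose let the fingers close. It gives the time, the measured TCP pose, the force and the opening at its end, in the units of the state.
- sense(): the state, without advancing time (a new reading comes with each control period).
- capture(name): name is "side" or "top" or "wrist"; returns the picture (420x560x3 uint8, blue, green, red); there is no depth.
- camera_params(name): a dict with "fx", "fy", "cx", "cy" (pixels), "dist" ([k1, k2, p1, p2, k3] as OpenCV has them; the pictures are not rectified), "origin" and "rotation" of the camera in the world; the wrist camera has in their place "hand_eye" (4x4, takes a point from camera to tool coordinates, whose origin is the TCP and whose axes are the flange's). Camera axes: x right, y up, looking along -z (the intrinsics and any distortion apply to the point x, -y, -z); pixel columns grow to the right and rows downward; lengths in m; the calibration is good to about 2 mm. A picture is of the moment at which its call begins: read the wrist's pose just before it. camera_params takes no time and is no camera call.
- close_job(): hands the job in, once; it reports no verdict.
The state is a dict: "time_s": time; "qpos": joint angles; "qd": joint speeds; "effort": joint torques, N m; "tool_pos": TCP position; "eef_rot": TCP orientation; "wrist_force": force on the tool from outside, world axes, zero at the start; "ft_torque": the same for the moment, N m; "width": opening from 0.0 (shut) to 1.0 (fully open).
Only numpy, scipy, OpenCV 4.12 (cv2) and the standard library are available. Lean on these libraries where they do the work, as an engineer would, in place of code of your own. Each camera call takes 0.05 s, during which the arm holds its last target.

## Task

Lock the two-part blow mould: push the latch plate by its upright tab all the way across the seam until its fork is fully home around the bolt, and then turn the wing nut clockwise (seen from above) by pushing its wings with a fingertip, stroke after stroke, until it is down tight on the plate. Only push, gently: the nut must not be squeezed or forced, and the glassware and the wooden paddle are to be left standing where they are.

Things in the scene. Friction and masses are not known exactly. Their poses are not given: they have to be found in the camera images.
- mould: Two-part aluminium blow mould fixed to the bench: block 170 mm (its x) by 180 mm (its y), 60 mm high, halves meeting at a dark seam along its x. Origin: centre of the underside. At x = -45, y = -30 mm an upright bolt (radius 6 mm, 34 mm high) carries the wing nut. A hinge barrel, radius 9 mm, 66 mm high, stands at x = +93 mm. Place and turn on the bench vary.
- collar_top (a point): Centre of the top of the dark steel collar round the mould's mouth: outer radius 42 mm, 30 mm high on the top face (to 90 mm above the bench), 35 mm to +x of the mould's centre. It leaves hardly any room for a finger on the side of the nut next to it: stroke the wings on the other sides.
- latch (a joint): Slide of the latch plate (m) along the mould's -y: 0 open, 0.040 fully home at a stop, its fork round the bolt under the washer. Starts at 0 to 0.012, needs about 2 N, stays where left. Steel plate 42 mm wide, 6 mm thick, on the mould's top face at x = -45 mm between two guide strips 6 mm high.
- tab_top (a point): Middle of the top of the latch plate's upright tab: 34 mm along the mould's x, 8 mm thick along its y, rising 30 mm from the mould's top face (24 mm above the plate). Push its +y face towards the mould's -y. Axes as the mould's. It is 82 mm to +y of the mould's centre when open (0) and 42 mm when home, then 72 mm from the bolt's axis.
- wingnut (a joint): Turn of the wing nut (rad): grows clockwise seen from above, from a start of 0 to 1.5 up to 8.0, where it is tight. It sinks 1 mm per rad and meets the plate at 8.0, where its hub stops and the wings give springily (some 2 N m per rad). It turns loosely (about 0.05 N m, some 2 N on a wing) and stays where it is left.
- nut_top (a point): On the brass wing nut's axis, level with the wings' tops, turning with it: x and -x point along the wings, z up. Wings: 38.5 mm from axis to end, 6 mm thick, upright flat sides down to 25 mm below this point, round-topped ears. Hub: cone, radius 11 mm at 14 mm below, 14 mm at its foot 32 mm below. This point is 101 mm above the bench when tight, 109 mm at joint value 0; the bolt's end is at 94 mm.
- washer: Steel washer under the wing nut, 32 mm across and 3 mm thick, which carries the nut and sinks with it without turning; origin at the centre of its underside. It rests on the plate, 66 mm above the bench, when the nut is tight, and is 8 mm higher at joint value 0.
- tumbler: Loose amber glass tumbler, 72 mm across the rim and 95 mm high, standing near the mould; origin at the centre of its underside. To be left where it is.
- bowl: Loose blue bowl, 90 mm across and 50 mm high; origin at the centre of its underside. To be left where it is.
- paperweight: Loose green solid glass paperweight, 68 mm across and 56 mm high; origin at the centre of its underside. To be left where it is.
- paddle: Loose wooden paddle lying flat, 225 mm long, blade 100 by 75 mm, 14 mm thick; origin near its middle on the underside, x along its length to the blade. To be left where it is.
Mind the look-alikes: they are no part of the job. Of the things that look like the bowl, take the one that is farthest from the robot's base at the start. Several things have the shape of the paperweight; the one meant has the colours described above.

How it is judged (in metres and radians):
On the way, in this order (a step that is already met when the one before it is completed fails the run):
1. the latch plate is fully home (value of joint latch above 0.036 m), for 0.1 s.
2. then the wing nut is tight (value of joint wingnut above 7.75 rad), for 0.1 s.
At the end, for the whole second after the job is handed in: The latch plate is within 4 mm of its stop, the wing nut within 0.25 rad of tight (8.0), and the glassware stands still (value of joint latch above 0.036 m and value of joint wingnut above 7.75 rad and linear speed of each of tumbler, bowl, paperweight below 0.02 m/s); the robot touches nothing.
It fails at once if the wing nut is squeezed or forced (over 30 N) (contact force between the fingers and washer above 30 N).
It fails at once if the tumbler is moved, lifted or tipped (distance of tumbler from where it was at the start of the episode above 0.015 m or angle between tumbler's own z axis and vertical above 0.3 rad).
It fails at once if the bowl is moved, lifted or tipped (distance of bowl from where it was at the start of the episode above 0.015 m or angle between bowl's own z axis and vertical above 0.3 rad).
It fails at once if the paperweight is moved, lifted or tipped (distance of paperweight from where it was at the start of the episode above 0.015 m or angle between paperweight's own z axis and vertical above 0.3 rad).
It fails at once if the paddle is moved or lifted (distance of paddle from where it was at the start of the episode above 0.015 m).
It also fails if it takes over 61 s, if anything falls off the work surface, if the arm or the gripper's body presses on something with over 40 N, if the wrist force passes 120 N, or if a joint passes its speed limit or range.

## Working session

There is one attempt and no reset: what is moved stays moved. The work goes in short steps, Python scripts to look and compute and a tool call to move; the robot and the scene stay as the last step left them, time stands still between calls to the robot, and variables do not carry over. Pictures are saved under pics/ and viewed, and the job is handed in when it is done.

Besides the shell and the picture viewer there is one more tool, called after "Emit:" as name(argument=value, ...), one argument or row to a line, values as JSON. move_arm: Moves the arm, as the interface text tells. Its arguments: {"type":"object","properties":{"deltas":{"type":"string"},"squeeze":{"type":"number"}},"required":["deltas"]}

```bash
ls; mkdir -p pics; python3 - <<'E'
from rig import *
import cv2
s=sense()
for k in s: print(k,s[k])
for n in ("side","top"):
    cv2.imwrite(f"pics/{n}0.png",capture(n)); print(n,camera_params(n))
print(camera_params("wrist"))
E
```

```text
pics
time_s 0.0
qpos [-81.29122834  21.99462142   2.51038235  91.64944906  -1.02655788
  66.53225828  -2.85736852]
qd [ 0.09460976  0.0455385   0.1203403   0.04128382 -0.08124531  0.00446686
 -0.09102916]
effort [-4.73171531e-04 -4.33454382e+01  1.02424800e+00 -2.49519145e+01
  1.05915990e-02  1.11618146e-02  1.25738975e-05]
tool_pos [0.16044293 0.62892544 0.23785375]
eef_rot [[-9.68992501e-01  2.47089533e-01 -5.43379511e-04]
 [ 2.47090100e-01  9.68988940e-01 -2.62981770e-03]
 [-1.23271692e-04 -2.68253733e-03 -9.99996394e-01]]
wrist_force [0.0240854  0.10412275 0.07254089]
ft_torque [ 0.01565738 -0.00368229 -0.04616978]
width 1.0047444538406272
side {'fx': 443.8890510543792, 'fy': 443.8890510543792, 'cx': 278.0544206481733, 'cy': 210.4115051724028, 'dist': array([-0.1252702,  0.       ,  0.       ,  0.       ,  0.       ]), 'origin': array([ 0.53487524, -0.64252754,  0.70863598]), 'rotation': array([[ 0.99314462,  0.08396936, -0.08131975],
       [-0.11657251,  0.66006904, -0.74210492],
       [-0.00863743,  0.74649716,  0.66533253]])}
top {'fx': 461.8845855060247, 'fy': 461.88458550
[... 185 characters left out ...]
8085]), 'rotation': array([[ 0.01412191,  0.99776585, -0.06529846],
       [-0.99971517,  0.0128326 , -0.0201224 ],
       [-0.01923949,  0.06556403,  0.99766287]])}
{'fx': 322.91817447057883, 'fy': 322.91817447057883, 'cx': 285.7183157213893, 'cy': 214.42009689032292, 'dist': array([0.02635751, 0.        , 0.        , 0.        , 0.        ]), 'hand_eye': array([[-1.14478368e-03,  9.54249595e-01,  2.99009029e-01,
         7.57421517e-02],
       [ 9.99998489e-01,  7.01121939e-04,  1.59104432e-03,
        -5.85353614e-04],
       [ 1.30861161e-03,  2.99010399e-01, -9.54248955e-01,
        -1.34099175e-01],
       [ 0.00000000e+00,  0.00000000e+00,  0.00000000e+00,
         1.00000000e+00]])}
```

View pics/side0.png

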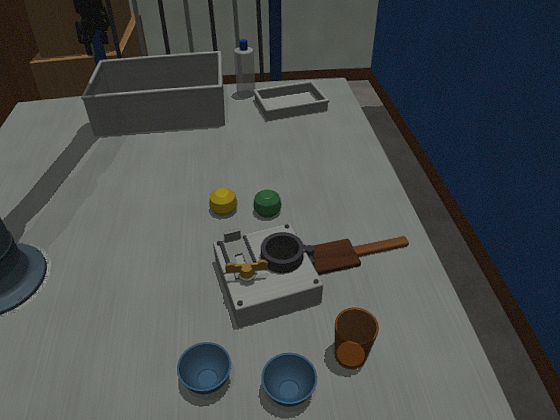

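View pics/top0.png

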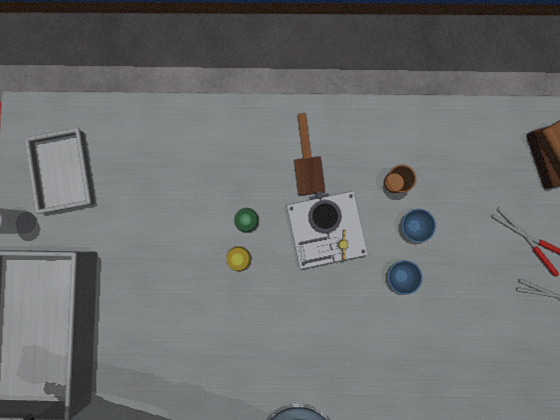

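The side view shows the mould at about (265,270), with the nut at (247,268) and the tab at (232,238). The top view shows the mould at (328,230) and the nut at (344,244). Next I'll enlarge both.

```bash
python3 - <<'E'
import cv2
t=cv2.imread("pics/top0.png")[180:280,275:380]
cv2.imwrite("pics/t0c.png",cv2.resize(t,None,fx=6,fy=5.9,interpolation=cv2.INTER_CUBIC))
t=cv2.imread("pics/side0.png")[215:325,205:330]
cv2.imwrite("pics/s0c.png",cv2.resize(t,None,fx=5,fy=5,interpolation=cv2.INTER_CUBIC))
E
```

```text
(no output)
```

View pics/t0c.png

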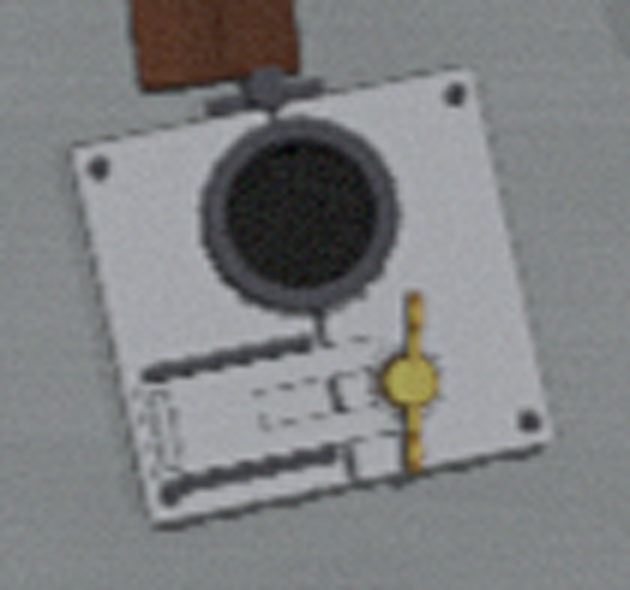

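View pics/s0c.png

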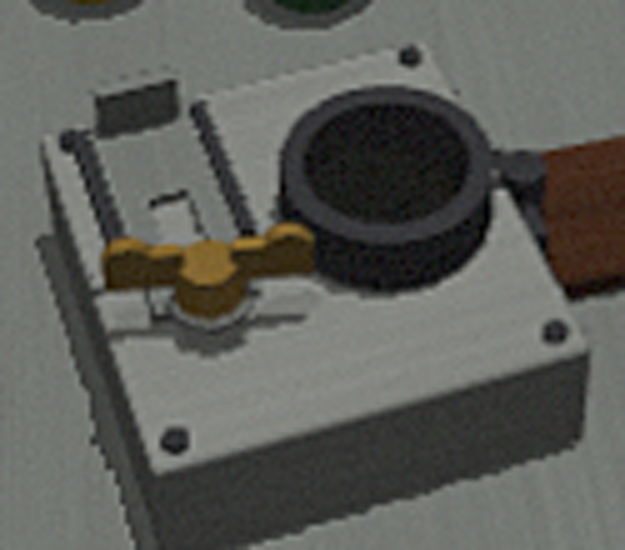

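```bash
cat > h.py <<'E'
import numpy as np, cv2
from rig import *
def ray(cam,px,P=None):
    P=P or camera_params(cam)
    K=np.array([[P['fx'],0,P['cx']],[0,P['fy'],P['cy']],[0,0,1]])
    u=cv2.undistortPoints(np.array([[px]],float),K,P['dist'])[0,0]
    d=P['rotation']@np.array([u[0],-u[1],-1]); return P['origin'],d
def atz(cam,px,z):
    o,d=ray(cam,px); return o+d*(z-o[2])/d[2]
def proj(cam,X,P=None):
    P=P or camera_params(cam)
    K=np.array([[P['fx'],0,P['cx']],[0,P['fy'],P['cy']],[0,0,1]])
    c=(np.atleast_2d(X)-P['origin'])@P['rotation']*np.array([1,-1,-1])
    return cv2.projectPoints(c,np.zeros(3),np.zeros(3),K,P['dist'])[0][:,0]
E
python3 - <<'E'
from h import *
T=lambda u,v:(275+(u+.5)/6-.5,180+(v+.5)/5.9-.5)
S=lambda u,v:(205+(u+.5)/5-.5,215+(v+.5)/5-.5)
M=np.array([[-85,90],[85,90],[85,-90],[-85,-90]])/1000
tc=[T(157,525),T(72,148),T(487,70),T(553,442)]
sc=[S(42,140),S(425,45),S(587,352),S(155,472)]
from scipy.optimize import least_squares
obs={'top':(tc),'side':(sc)}
def model(p,pts):
    c,s=np.cos(p[2]),np.sin(p[2]);return np.c_[pts@np.array([[c,s],[-s,c]])+p[:2],np.full(len(pts),.06)]
for use in (['top'],['side'],['top','side']):
    r=least_squares(lambda p:np.concatenate([(proj(k,model(p,M))-np.array(obs[k])).ravel() for k in use]),[.5,-.1,.2])
    print(use,r.x[:2],np.degrees(r.x[2]),np.round(r.fun,1))
p=r.x
# nut, collar check
print('collar',model(p,np.array([[.035,0],[-.045,-.03],[-.045,.082]])))
print('collar top',atz('top',T(300,213),.09), 'nut', atz('top',T(411,382),.095))
print('tab', atz('top',T(160,430),.09))
print('wing ends',atz('top',T(415,295),.105),atz('top',T(413,470),.105))
for n,u,v in (('yb',238,259),('gb',246,220),('b1',418,226),('b2',404,277),('tum',398,182)): print(n,atz('top',(u,v),.03))
for q in ((295,157),(322,157),(325,195)): print('paddle',atz('top',q,.014))
E
```

```text
['top'] [ 0.56915838 -0.06877056] 11.944334120179471 [-0.9  0.1  0.5 -0.3 -1.  -0.5  1.4  0.7]
['side'] [ 0.57113026 -0.06654301] 12.352921254930452 [-1.  -1.1  0.4 -1.2  1.5  0.1 -0.9  1.3]
['top', 'side'] [ 0.57041788 -0.06764268] 12.196865333721627 [-1.2 -0.3 -0.1 -0.6 -1.6 -1.1  1.1  0.  -1.3 -0.8  0.3 -0.8  1.1  0.7
 -1.4  1.7]
collar [[ 0.60462784 -0.06024819  0.06      ]
 [ 0.53277179 -0.10647272  0.06      ]
 [ 0.5091094   0.00299916  0.06      ]]
collar top [ 0.60398046 -0.05891061  0.09      ] nut [ 0.53228508 -0.10555687  0.095     ]
tab [ 0.51018942 -0.00078651  0.09      ]
wing ends [ 0.56919197 -0.10587262  0.105     ] [ 0.49547032 -0.10543345  0.105     ]
yb [0.48828985 0.16567789 0.03      ]
gb [0.5923453  0.14633609 0.03      ]
b1 [ 0.58257033 -0.31110503  0.03      ]
b2 [ 0.44769026 -0.27370231  0.03      ]
tum [ 0.6993639  -0.25855365  0.03      ]
paddle [0.76654901 0.01725417 0.014     ]
paddle [ 0.76734598 -0.0562917   0.014     ]
paddle [ 0.6635119 -0.0652689  0.014    ]
```

```bash
python3 - <<'E'
import rig
print([n for n in dir(rig) if not n.startswith('__')])
print(getattr(rig,'tip_reach',None))
E
cat >> h.py <<'E'
def yaw_of(R): return np.degrees(np.arctan2(R[1,1],R[0,1]))
def go(P,yaw,vert=True):
    """delta in tool axes (cm, deg) from measured pose to TCP P, tool y at heading yaw, z down"""
    s=sense();R=np.array(s['eef_rot']);p=np.array(s['tool_pos'])
    a=np.radians(yaw);y=np.array([np.cos(a),np.sin(a),0]);z=np.array([0,0,-1.]);x=np.cross(y,z)
    Rt=np.c_[x,y,z];d=R.T@(np.array(P)-p)*100
    rv=cv2.Rodrigues(R.T@Rt)[0].ravel()*180/np.pi
    print('from',p.round(4),'yaw',round(yaw_of(R),1),'d cm',d.round(2),'rot',rv.round(1),'q7',round(s['qpos'][6],1),'F',np.round(s['wrist_force'],1),'w',round(s['width'],3),'t',s['time_s'])
E
python3 - <<'E'
from h import *
go([.501,.033,.20],12.2)
E
```

```text
['IKError', 'camera_params', 'capture', 'close_job', 'sense', 'tip_reach']
0.008
from [0.1605 0.629  0.238 ] yaw 75.7 d cm [-47.73 -49.33   3.93] rot [-0.1  0.1 63.5] q7 -2.9 F [ 0.1  0.1 -0. ] w 1.001 t 0.1
```

Look-alikes (top view): bowls are (418,226), the farther one and so the one meant, and (404,277). Paperweights are green (246,220), the one meant, and yellow (238,259). All of these only need to be avoided. There is only one mould (328,230), with one nut (344,244) and one tab (302,254), and the crops confirm them.

Emit:
move_arm(
  deltas="-2.4 -2.5 0 0 0 3.2 4; -5 -5.2 0 0 0 6.6 2; -7.6 -7.9 0 0 0 10 0; -10.2 -10.6 0 0 0 14 0; -12.8 -13.2 0 0 0 17 0; -15.4 -15.9 0 0 0 21 0; -18 -18.6 0 0 0 24 0; -20.4 -21 0 0 0 27 0",
  squeeze=20,
)

```text
time_s: 0.77
tool_pos: [0.3071, 0.3731, 0.2387]
eef_rot: [[-0.749, 0.663, -0.001], [0.663, 0.749, -0.001], [-0.0, -0.001, -1.0]]
wrist_force: [0.3, -0.8, 1.3]
width: -0.002
```

```bash
python3 -c "
from h import *
go([.501,.033,.20],12.2)"
```

```text
from [0.3071 0.3731 0.2387] yaw 48.5 d cm [-37.06 -12.61   3.9 ] rot [-0.1  0.  36.3] q7 -6.0 F [ 0.3 -0.8  1.3] w -0.002 t 0.7667
```

Emit:
move_arm(
  deltas="-3.6 -1.2 0 0 0 4 0; -7.4 -2.5 0 0 0 8 0; -11.2 -3.8 0 0 0 12 0; -15 -5.1 0 0 0 16 0; -18.8 -6.4 0 0 0 20 0; -22.6 -7.7 0 0 0 24 0; -26.4 -9 0 0 0 28 0; -30 -10.2 0.5 0 0 32 0",
)

```text
time_s: 1.43
tool_pos: [0.4655, 0.0991, 0.235]
eef_rot: [[-0.283, 0.959, 0.002], [0.959, 0.283, 0.001], [0.001, 0.002, -1.0]]
wrist_force: [1.4, 0.2, -0.3]
width: -0.001
```

```bash
python3 -c "
from h import *
go([.501,.033,.12],12.2)"
```

```text
from [0.4655 0.0991 0.235 ] yaw 16.5 d cm [-7.35  1.51 11.49] rot [ 0.1 -0.   4.3] q7 1.3 F [ 1.4  0.2 -0.3] w -0.001 t 1.4333
```

Emit:
move_arm(
  deltas="-3 0.6 2 0 0 2 0; -6 1.2 4 0 0 4.3 0; -7.4 1.5 7 0 0 4.3 0; -7.4 1.5 9 0 0 4.3 0; -7.4 1.5 9.5 0 0 4.3 0; -7.4 1.5 9.5 0 0 4.3 0",
)

```text
time_s: 1.93
tool_pos: [0.498, 0.0345, 0.1373]
eef_rot: [[-0.214, 0.977, -0.005], [0.977, 0.214, -0.002], [-0.0, -0.005, -1.0]]
wrist_force: [-0.2, 0.7, 0.2]
width: 0.002
```

```bash
python3 - <<'E'
from h import *
go([.501,.033,.082],12.2)
P=camera_params('wrist');s=sense();R=np.array(s['eef_rot']);H=P['hand_eye']
w=capture('wrist');cv2.imwrite('pics/w1.png',w)
P['rotation']=R@H[:3,:3];P['origin']=R@H[:3,3]+np.array(s['tool_pos'])
print('tip px',proj('wrist',np.array(s['tool_pos'])+[0,0,-.008],P),'tab pred',proj('wrist',[.5098,0,.09],P),'nut',proj('wrist',[.5325,-.106,.105],P))
cv2.imwrite('pics/s1.png',capture('side')[200:320,190:330].repeat(5,0).repeat(5,1))
E
```

```text
from [0.498  0.0345 0.1373] yaw 12.4 d cm [-0.21  0.29  5.53] rot [-0.3  0.   0.2] q7 14.0 F [-0.2  0.7  0.2] w 0.002 t 1.9333
tip px [[285.52789055 274.55987256]] tab pred [[292.50232827 296.11541013]] nut [[291.28856418 447.42055751]]
```

View pics/w1.png

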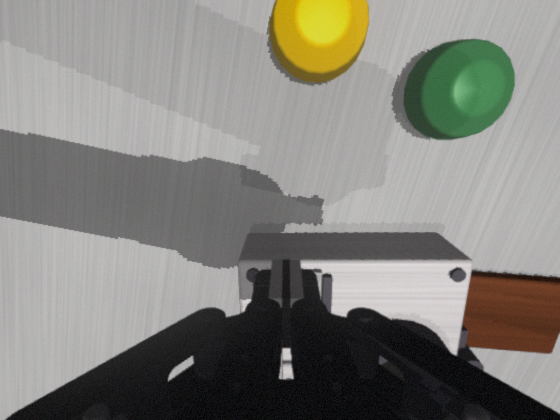

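View pics/s1.png

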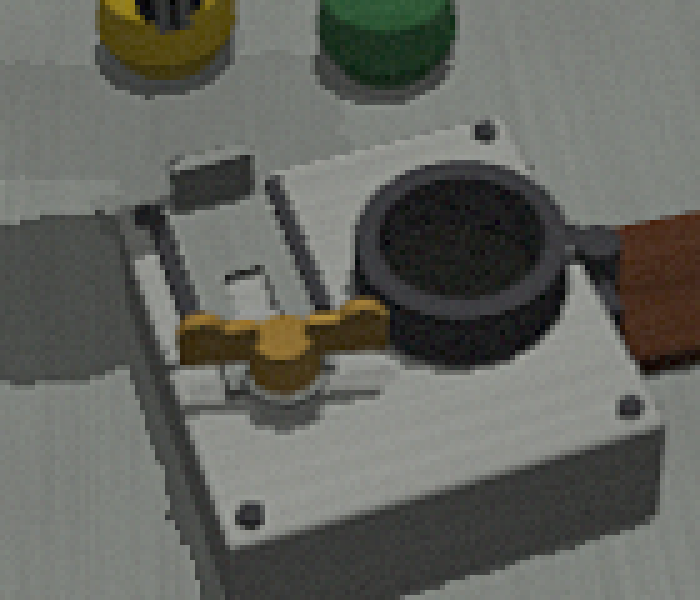

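```bash
python3 - <<'E'
from h import *
print(atz('side',(190+212/5-.4,200+157/5-.4),.09))
go([.502,.036,.082],12.2)
E
```

```text
[ 0.51205441 -0.00226608  0.09      ]
from [0.5003 0.0356 0.1398] yaw 12.5 d cm [0.   0.17 5.78] rot [ 0.  -0.   0.3] q7 14.0 F [0.2 0.1 0.2] w 0.001 t 2.0333
```

Emit:
move_arm(
  deltas="0 0.1 2 0 0 0 0; 0 0.2 4 0 0 0 0; 0 0.2 5.3 0 0 0 0; 0 0.2 5.7 0 0 0 0; 0 0.2 5.7 0 0 0 0",
)

```text
time_s: 2.45
tool_pos: [0.5021, 0.0361, 0.0826]
eef_rot: [[-0.216, 0.976, 0.0], [0.976, 0.216, 0.001], [0.001, 0.0, -1.0]]
wrist_force: [0.1, -0.0, 0.6]
width: 0.002
```

Emit:
move_arm(
  deltas="-1 0 0 0 0 0 0; -2 0 0 0 0 0 0; -2.6 0 0 0 0 0 0; -3.2 0 0 0 0 0 0; -3.8 0 0 0 0 0 0; -4.4 0 0 0 0 0 0; -4.9 0 0 0 0 0 0; -5.2 0 0 0 0 0 0",
)

```text
time_s: 3.12
tool_pos: [0.5137, -0.0164, 0.0825]
eef_rot: [[-0.214, 0.977, 0.001], [0.977, 0.214, -0.0], [-0.0, 0.001, -1.0]]
wrist_force: [0.4, 2.2, 1.6]
width: -0.003
```

```bash
python3 - <<'E'
from h import *
go([.5144,-.0214,.082],12.2)
cv2.imwrite('pics/s2.png',capture('side')[200:320,190:330].repeat(5,0).repeat(5,1))
E
```

```text
from [ 0.5137 -0.0164  0.0825] yaw 12.4 d cm [-0.51 -0.03  0.05] rot [0.  0.  0.2] q7 24.9 F [0.4 2.2 1.6] w -0.003 t 3.1167
```

View pics/s2.png

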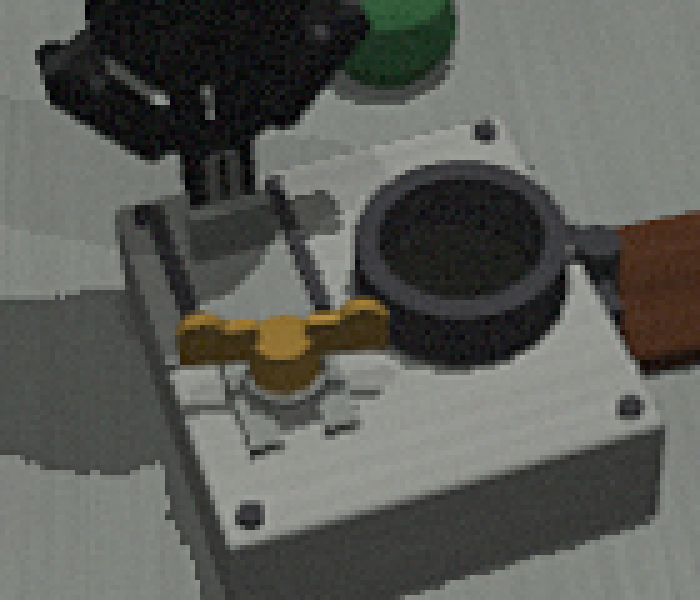

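The fork, with prongs at crop (265,445) and (340,425), is going round the bolt, and the push force is about 2 N. I'll carry on in small steps to the stop.

Emit:
move_arm(
  deltas="-0.2 0 0 0 0 0 0; -0.4 0 0 0 0 0 0; -0.5 0 0 0 0 0 0; -0.5 0 0 0 0 0 0",
)

```text
time_s: 3.5
tool_pos: [0.514, -0.0207, 0.0821]
eef_rot: [[-0.215, 0.977, -0.0], [0.977, 0.215, -0.0], [-0.0, -0.0, -1.0]]
wrist_force: [-0.4, 1.4, 0.3]
width: -0.0
```

Emit:
move_arm(
  deltas="-0.1 0 0 0 0 0 0; -0.2 0 0 0 0 0 0; -0.2 0 0 0 0 0 0",
)

```text
time_s: 3.75
tool_pos: [0.514, -0.0208, 0.0821]
eef_rot: [[-0.216, 0.976, -0.002], [0.976, 0.216, 0.002], [0.003, -0.001, -1.0]]
wrist_force: [-0.8, 4.7, 3.2]
width: 0.0
```

Emit:
move_arm(
  deltas="-0.1 0 0 0 0 0 0; -0.2 0 0 0 0 0 0; -0.2 0 0 0 0 0 0",
)

```text
time_s: 4.0
tool_pos: [0.514, -0.0208, 0.0821]
eef_rot: [[-0.217, 0.976, -0.003], [0.976, 0.217, 0.005], [0.005, -0.002, -1.0]]
wrist_force: [-2.2, 8.0, 4.1]
width: -0.0
```

```bash
python3 - <<'E'
from h import *
go([.5144,-.0214,.082],12.2)
cv2.imwrite('pics/s3.png',capture('side')[200:320,190:330].repeat(5,0).repeat(5,1))
E
```

```text
from [ 0.514  -0.0208  0.0821] yaw 12.5 d cm [-0.06  0.03  0.01] rot [-0.1 -0.3  0.3] q7 26.0 F [-2.2  8.   4.1] w -0.0 t 4.0
```

View pics/s3.png

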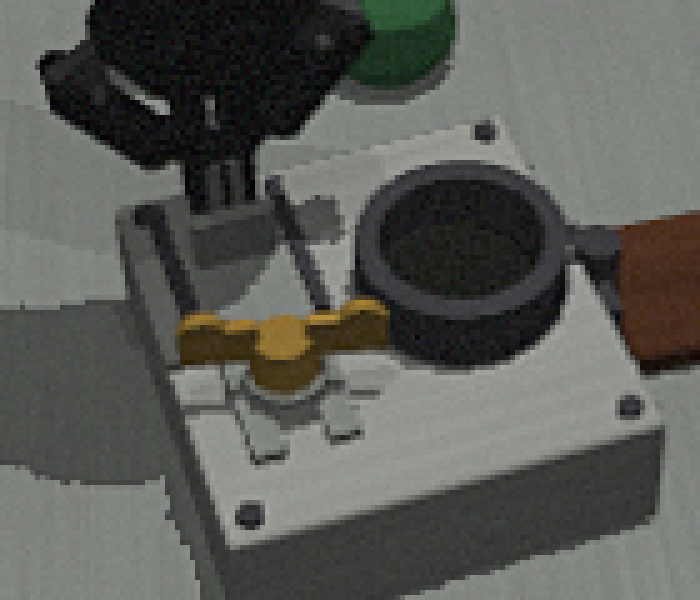

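The plate is home: the position has stalled at the predicted place and the force is 8 N. I'll back off, rise, and go over the nut with the fingers opened to 5.4 cm and tool y at a heading of 60°.

Emit:
move_arm(
  deltas="1 0 0 0 0 0 0; 1.5 0 -1 0 0 0 0; 1.5 0 -4 0 0 0 0; 1.5 0 -8 0 0 0 1; 1.5 0 -8.5 0 0 0 3; 1.5 0 -8.5 0 0 0 5.4; 1.5 0 -8.5 0 0 0 5.4",
)

```text
time_s: 4.63
tool_pos: [0.512, -0.0103, 0.1678]
eef_rot: [[-0.214, 0.977, 0.001], [0.977, 0.214, -0.0], [-0.0, 0.001, -1.0]]
wrist_force: [-0.5, 0.6, 0.6]
width: 0.533
```

```bash
python3 - <<'E'
from h import *
go([.5325,-.106,.15],60)
cv2.imwrite('pics/s4.png',capture('side')[180:320,170:330].repeat(4,0).repeat(4,1))
E
```

```text
from [ 0.512  -0.0103  0.1678] yaw 12.4 d cm [-9.78 -0.05  1.78] rot [  0.1   0.  -47.6] q7 18.3 F [-0.5  0.6  0.6] w 0.533 t 4.6333
```

View pics/s4.png

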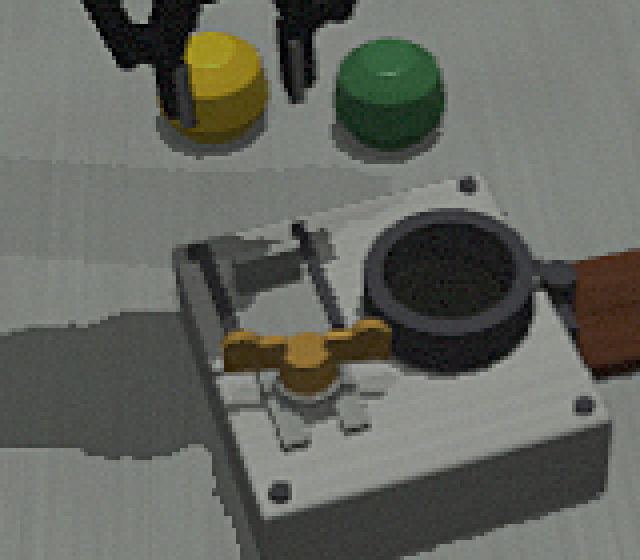

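The tab stays home. The tips at crop (187,125) and (298,100) let me find the tip height at this opening.

```bash
python3 - <<'E'
from h import *
p=np.array([.512,-.0103,.1678]);y=np.array([.977,.214,0])
for sgn,px in ((-1,(170+185/4,180+126/4)),(1,(170+298/4,180+101/4))):
    for f in (.030,.036):
        for dz in (.008,.004,0,-.004): print(sgn,f,dz,proj('side',p+sgn*f*y-[0,0.011,dz]).round(1),px)
E
```

```text
-1 0.03 0.008 [[213.7 214.9]] (216.25, 211.5)
-1 0.03 0.004 [[213.5 213.3]] (216.25, 211.5)
-1 0.03 0 [[213.3 211.7]] (216.25, 211.5)
-1 0.03 -0.004 [[213. 210.]] (216.25, 211.5)
-1 0.036 0.008 [[210.5 215.6]] (216.25, 211.5)
-1 0.036 0.004 [[210.3 214. ]] (216.25, 211.5)
-1 0.036 0 [[210.1 212.4]] (216.25, 211.5)
-1 0.036 -0.004 [[209.8 210.8]] (216.25, 211.5)
1 0.03 0.008 [[245.  207.7]] (244.5, 205.25)
1 0.03 0.004 [[244.8 206.1]] (244.5, 205.25)
1 0.03 0 [[244.7 204.5]] (244.5, 205.25)
1 0.03 -0.004 [[244.6 202.8]] (244.5, 205.25)
1 0.036 0.008 [[248. 207.]] (244.5, 205.25)
1 0.036 0.004 [[247.9 205.4]] (244.5, 205.25)
1 0.036 0 [[247.8 203.7]] (244.5, 205.25)
1 0.036 -0.004 [[247.7 202.1]] (244.5, 205.25)
```

Emit:
move_arm(
  deltas="-2 0 0 0 0 -6 5.4; -4 0 0 0 0 -13 5.4; -6 0 0 0 0 -20 5.4; -8 0 0 0 0 -27 5.4; -9.8 0 0 0 0 -34 5.4; -9.8 0 0.5 0 0 -41 5.4; -9.8 0 1.5 0 0 -47.5 5.4; -9.8 0 1.8 0 0 -47.5 5.4",
)

```text
time_s: 5.35
tool_pos: [0.5303, -0.1061, 0.1462]
eef_rot: [[-0.865, 0.502, -0.006], [0.502, 0.865, -0.0], [0.005, -0.003, -1.0]]
wrist_force: [-0.9, -0.5, -0.6]
width: 0.633
```

```bash
python3 - <<'E'
from h import *
go([.5325,-.106,.10],60)
cv2.imwrite('pics/s5.png',capture('side')[180:320,170:330].repeat(4,0).repeat(4,1))
E
```

```text
from [ 0.5303 -0.1061  0.1462] yaw 59.9 d cm [-0.2   0.14  4.62] rot [-0.2 -0.3 -0.1] q7 77.0 F [-0.9 -0.5 -0.6] w 0.633 t 5.35
```

View pics/s5.png

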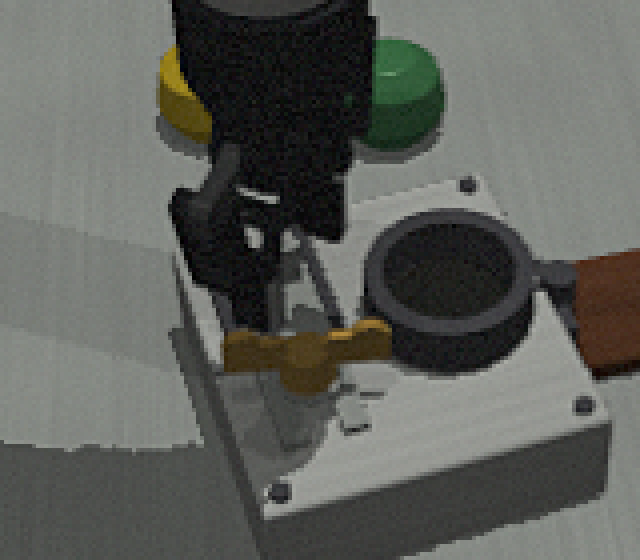

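Emit:
move_arm(
  deltas="-0.2 0.1 1.5 0 0 0 5.4; -0.2 0.1 3.5 0 0 0 5.4; -0.2 0.1 4.7 0 0 0 5.4; -0.2 0.1 5 0 0 0 5.4; -0.2 0.1 5 0 0 0 5.4",
)

```text
time_s: 5.82
tool_pos: [0.5335, -0.1053, 0.0977]
eef_rot: [[-0.865, 0.502, -0.004], [0.502, 0.865, -0.0], [0.003, -0.002, -1.0]]
wrist_force: [-0.2, 0.1, 0.6]
width: 0.634
```

```bash
python3 - <<'E'
from h import *
go([.5325,-.106,.095],60)
cv2.imwrite('pics/s6.png',capture('side')[200:310,185:305].repeat(5,0).repeat(5,1))
cv2.imwrite('pics/w6.png',capture('wrist'))
E
```

```text
from [ 0.5335 -0.1053  0.0977] yaw 59.8 d cm [ 0.05 -0.11  0.27] rot [-0.1 -0.2 -0.2] q7 79.4 F [-0.2  0.1  0.6] w 0.634 t 5.8167
```

View pics/s6.png

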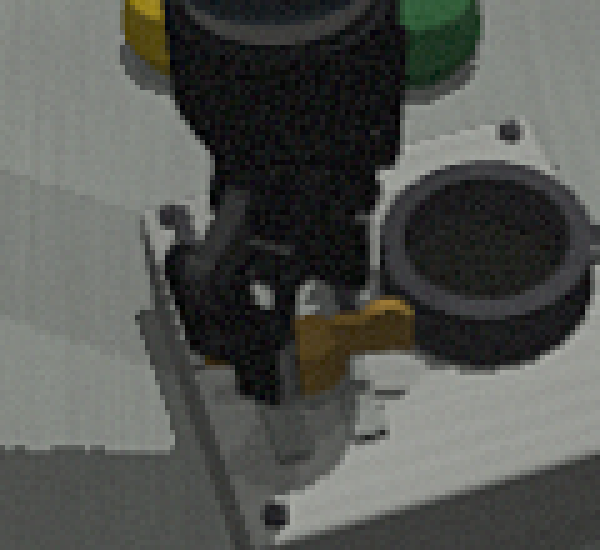

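View pics/w6.png

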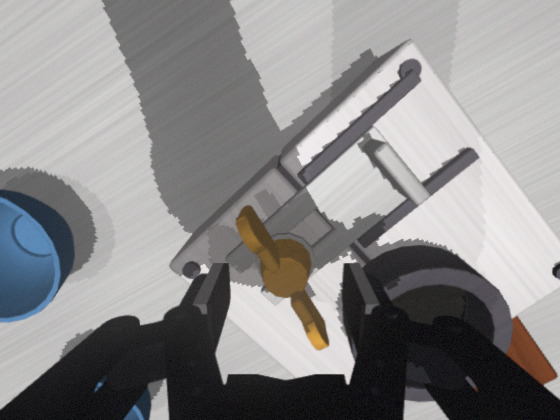

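The fingers straddle the nut: in the wrist view the nut is at (285,265) and the tips are at (215,270) and (355,270). Now I'll turn clockwise.

Emit:
move_arm(
  deltas="0 -0.1 0.2 0 0 5 5.4; 0 -0.1 0.2 0 0 10 5.4; 0 -0.1 0.2 0 0 15 5.4; 0 -0.1 0.2 0 0 20 5.4; 0 -0.1 0.2 0 0 25 5.4; 0 -0.1 0.2 0 0 30 5.4; 0 -0.1 0.2 0 0 35 5.4; 0 -0.1 0.2 0 0 40 5.4",
)

```text
time_s: 6.58
tool_pos: [0.5356, -0.1058, 0.0985]
eef_rot: [[-0.337, 0.942, 0.002], [0.942, 0.337, 0.001], [0.0, 0.002, -1.0]]
wrist_force: [-1.2, 0.6, -0.5]
width: 0.636
```

```bash
python3 - <<'E'
from h import *
go([.5325,-.106,.095],15)
s=sense();print(np.round(s['ft_torque'],2))
cv2.imwrite('pics/w7.png',capture('wrist'))
E
```

```text
from [ 0.5356 -0.1058  0.0985] yaw 19.7 d cm [ 0.09 -0.3   0.35] rot [ 0.1 -0.   4.7] q7 44.1 F [-1.2  0.6 -0.5] w 0.636 t 6.5833
[0.18 0.06 0.09]
```

View pics/w7.png

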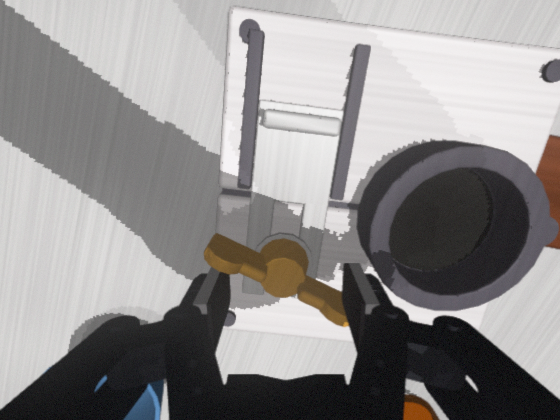

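Emit:
move_arm(
  deltas="0 -0.1 0.2 0 0 5 5.4; 0 -0.1 0.3 0 0 10 5.4; 0 -0.1 0.3 0 0 15 5.4; 0 -0.1 0.3 0 0 20 5.4; 0 -0.1 0.3 0 0 25 5.4; 0 -0.1 0.3 0 0 30 5.4; 0 -0.1 0.3 0 0 35 5.4; 0 -0.1 0.3 0 0 40 5.4",
)

```text
time_s: 7.3
tool_pos: [0.5349, -0.1068, 0.0954]
eef_rot: [[0.346, 0.938, 0.003], [0.938, -0.346, 0.0], [0.001, 0.002, -1.0]]
wrist_force: [0.2, 0.8, -0.8]
width: 0.635
```

```bash
python3 - <<'E'
from h import *
go([.5325,-.106,.095],-20)
s=sense();print(np.round(s['ft_torque'],2))
cv2.imwrite('pics/w8.png',capture('wrist'))
go([.5325,-.106,.095],-20)
E
```

```text
from [ 0.5349 -0.1068  0.0954] yaw -20.2 d cm [-0.01 -0.25  0.04] rot [ 0.1 -0.1 -0.2] q7 10.0 F [ 0.2  0.8 -0.8] w 0.635 t 7.3
[-0.02 -0.12  0.02]
from [ 0.5349 -0.1068  0.0952] yaw -20.4 d cm [-0.01 -0.25  0.02] rot [ 0.1 -0.  -0.4] q7 9.9 F [ 0.9 -0.2  0.6] w 0.632 t 7.35
```

View pics/w8.png

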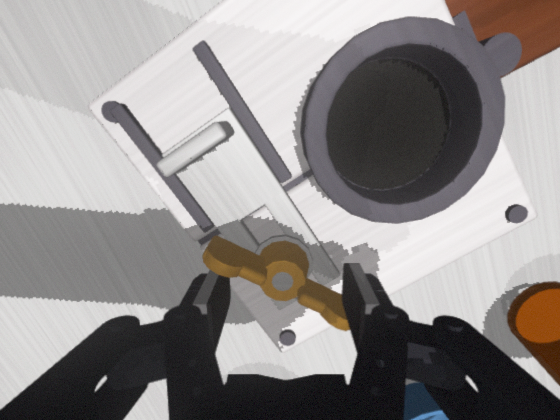

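The nut follows the fingers at a constant 28° or so relative angle. I'll continue the stroke.

Emit:
move_arm(
  deltas="0 -0.1 0 0 0 6 5.4; 0 -0.2 0 0 0 12 5.4; 0 -0.2 0 0 0 18 5.4; 0 -0.2 0 0 0 24 5.4; 0 -0.2 0 0 0 30 5.4; 0 -0.2 0 0 0 36 5.4; 0 -0.2 0 0 0 42 5.4; 0 -0.2 0 0 0 48 5.4",
)

```text
time_s: 8.02
tool_pos: [0.5335, -0.1064, 0.0952]
eef_rot: [[0.928, 0.372, 0.003], [0.372, -0.928, -0.001], [0.003, 0.002, -1.0]]
wrist_force: [1.7, -1.8, -2.2]
width: 0.629
```

```bash
python3 -c "
from h import *
go([.5325,-.106,.095],-68)"
```

```text
from [ 0.5335 -0.1064  0.0952] yaw -68.2 d cm [-0.07 -0.07  0.02] rot [ 0.1 -0.2 -0.2] q7 -30.1 F [ 1.7 -1.8 -2.2] w 0.629 t 8.0167
```

Emit:
move_arm(
  deltas="-0.1 0 0 0 0 6 5.4; -0.1 -0.1 0 0 0 12 5.4; -0.1 -0.1 0 0 0 18 5.4; -0.1 -0.1 0 0 0 24 5.4; -0.1 -0.1 0 0 0 30 5.4; -0.1 -0.1 0 0 0 36 5.4; -0.1 -0.1 0 0 0 42 5.4; -0.1 -0.1 0 0 0 48 5.4",
)

```text
time_s: 8.68
tool_pos: [0.5325, -0.1059, 0.0952]
eef_rot: [[0.897, -0.441, 0.004], [-0.441, -0.897, -0.001], [0.004, -0.001, -1.0]]
wrist_force: [1.9, -1.3, -1.8]
width: 0.634
```

```bash
python3 -c "
from h import *
go([.5325,-.106,.095],-116)"
```

```text
from [ 0.5325 -0.1059  0.0952] yaw -116.2 d cm [0.   0.01 0.02] rot [-0.  -0.2 -0.2] q7 -70.0 F [ 1.9 -1.3 -1.8] w 0.634 t 8.6833
```

Emit:
move_arm(
  deltas="0 0 0 0 0 6 5.4; 0 0 0 0 0 12 5.4; 0 0 0 0 0 18 5.4; 0 0 0 0 0 24 5.4; 0 0 0 0 0 30 5.4; 0 0 0 0 0 36 5.4; 0 0 0 0 0 42 5.4; 0 0 0 0 0 48 5.4",
)

```text
time_s: 9.35
tool_pos: [0.532, -0.1052, 0.0947]
eef_rot: [[0.273, -0.962, 0.002], [-0.962, -0.273, 0.0], [0.0, -0.002, -1.0]]
wrist_force: [1.7, 0.0, -2.1]
width: 0.631
```

```bash
python3 - <<'E'
from h import *
go([.5325,-.106,.095],-164)
cv2.imwrite('pics/w9.png',capture('wrist'))
E
```

```text
from [ 0.532  -0.1052  0.0947] yaw -164.1 d cm [ 0.1  -0.03 -0.03] rot [-0.1 -0.  -0.1] q7 -111.1 F [ 1.7  0.  -2.1] w 0.631 t 9.35
```

View pics/w9.png

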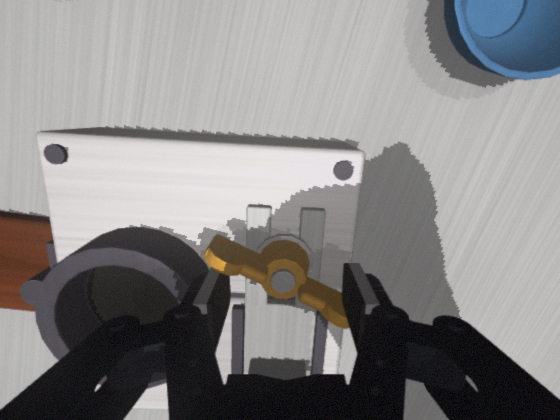

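Emit:
move_arm(
  deltas="0.1 0 0 0 0 6 5.4; 0.1 0 0 0 0 12 5.4; 0.1 0 0 0 0 18 5.4; 0.1 0 0 0 0 24 5.4; 0.1 0 0 0 0 30 5.4; 0.1 0 0 0 0 36 5.4; 0.1 0 0 0 0 40 5.4; 0.1 0 0 0 0 37 5.4",
)

```text
time_s: 10.07
tool_pos: [0.5318, -0.1052, 0.094]
eef_rot: [[-0.355, -0.935, -0.0], [-0.935, 0.355, 0.001], [-0.001, 0.001, -1.0]]
wrist_force: [0.2, 0.1, -0.3]
width: 0.628
```

```bash
python3 - <<'E'
from h import *
go([.5325,-.106,.135],-200)
E
```

```text
from [ 0.5318 -0.1052  0.094 ] yaw 159.2 d cm [ 0.04 -0.09 -4.1 ] rot [ 0.   0.1 -0.8] q7 -143.8 F [ 0.2  0.1 -0.3] w 0.628 t 10.0667
```

I'll lift, turn back about 195° counterclockwise, and re-enter.

Emit:
move_arm(
  deltas="0 0 -1 0 0 0 5.4; 0 0 -3 0 0 0 5.4; 0 0 -4 0 0 -6 5.4; 0 0 -4 0 0 -13 5.4; 0 0 -4 0 0 -20 5.4; 0 0 -4 0 0 -27 5.4; 0 0 -4 0 0 -34 5.4; 0 0 -4 0 0 -41 5.4",
)

```text
time_s: 10.73
tool_pos: [0.5309, -0.107, 0.1354]
eef_rot: [[0.348, -0.938, 0.001], [-0.938, -0.348, 0.0], [0.0, -0.001, -1.0]]
wrist_force: [0.2, -0.6, -0.2]
width: 0.632
```

Emit:
move_arm(
  deltas="0 0 0 0 0 -7 5.4; 0 0 0 0 0 -14 5.4; 0 0 0 0 0 -21 5.4; 0 0 0 0 0 -28 5.4; 0 0 0 0 0 -35 5.4; 0 0 0 0 0 -42 5.4; 0 0 0 0 0 -49 5.4; 0 0 0 0 0 -56 5.4",
)

```text
time_s: 11.4
tool_pos: [0.5309, -0.1072, 0.1354]
eef_rot: [[0.972, -0.237, 0.001], [-0.237, -0.972, 0.0], [0.001, -0.0, -1.0]]
wrist_force: [0.5, -0.5, 0.2]
width: 0.634
```

Emit:
move_arm(
  deltas="0 0 0 0 0 -7 5.4; 0 0 0 0 0 -14 5.4; 0 0 0 0 0 -21 5.4; 0 0 0 0 0 -28 5.4; 0 0 0 0 0 -35 5.4; 0 0 0 0 0 -42 5.4; 0 0 0 0 0 -49 5.4; 0 0 0 0 0 -56 5.4",
)

```text
time_s: 12.07
tool_pos: [0.5309, -0.1075, 0.1355]
eef_rot: [[0.74, 0.673, 0.001], [0.673, -0.74, -0.0], [0.001, 0.001, -1.0]]
wrist_force: [0.8, -0.2, 0.1]
width: 0.63
```

```bash
python3 - <<'E'
from h import *
go([.5325,-.106,.135],-5)
E
```

```text
from [ 0.5309 -0.1075  0.1355] yaw -47.7 d cm [ 0.22 -0.    0.05] rot [  0.1  -0.  -42.7] q7 -16.0 F [ 0.8 -0.2  0.1] w 0.63 t 12.0667
```

Emit:
move_arm(
  deltas="0.2 0 0 0 0 -7 5.4; 0.2 0 0 0 0 -14 5.4; 0.2 0 0 0 0 -21 5.4; 0.2 0 0 0 0 -28 5.4; 0.2 0 0 0 0 -35 5.4; 0.2 0 0 0 0 -42 5.4; 0.2 0 0 0 0 -43 5.4",
)

```text
time_s: 12.65
tool_pos: [0.5324, -0.1063, 0.1355]
eef_rot: [[0.086, 0.996, 0.002], [0.996, -0.086, 0.0], [0.0, 0.002, -1.0]]
wrist_force: [-0.2, -0.3, 0.7]
width: 0.633
```

```bash
python3 - <<'E'
from h import *
go([.5325,-.106,.092],-5)
cv2.imwrite('pics/w10.png',capture('wrist'))
cv2.imwrite('pics/s10.png',capture('side')[200:310,185:305].repeat(5,0).repeat(5,1))
E
```

```text
from [ 0.5324 -0.1063  0.1355] yaw -4.9 d cm [ 0.03 -0.    4.35] rot [ 0.1 -0.   0.1] q7 20.5 F [-0.2 -0.3  0.7] w 0.633 t 12.65
```

View pics/w10.png

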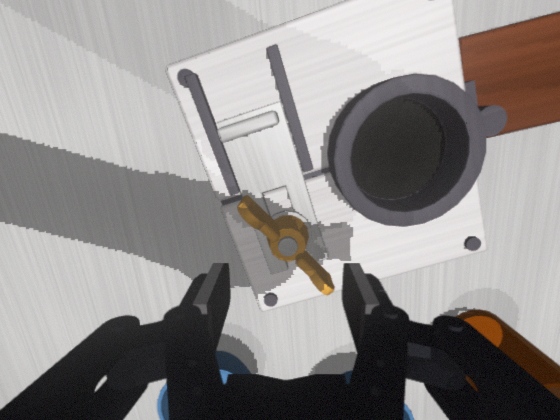

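View pics/s10.png

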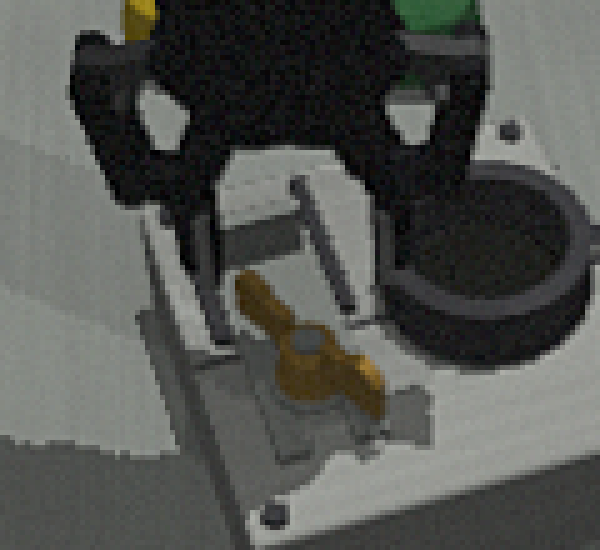

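Emit:
move_arm(
  deltas="0 0 1.5 0 0 0 5.4; 0 0 3.2 0 0 0 5.4; 0 0 4 0 0 0 5.4; 0 0 4.2 0 0 0 5.4; 0 0 4.2 0 0 0 5.4",
)

```text
time_s: 13.17
tool_pos: [0.5317, -0.1055, 0.0918]
eef_rot: [[0.09, 0.996, -0.002], [0.996, -0.09, -0.001], [-0.001, -0.002, -1.0]]
wrist_force: [0.1, -0.0, 0.5]
width: 0.631
```

Emit:
move_arm(
  deltas="0 0 0 0 0 5 5.4; 0 0 0 0 0 10 5.4; 0 0 0 0 0 15 5.4; 0 0 0 0 0 20 5.4; 0 0 0 0 0 25 5.4; 0 0 0 0 0 31 5.4; 0 0 0 0 0 37 5.4; 0 0 0 0 0 43 5.4",
)

```text
time_s: 13.83
tool_pos: [0.5335, -0.1051, 0.0933]
eef_rot: [[0.748, 0.664, 0.002], [0.664, -0.748, -0.0], [0.002, 0.002, -1.0]]
wrist_force: [1.0, -1.3, -1.4]
width: 0.636
```

```bash
python3 - <<'E'
from h import *
go([.5325,-.106,.093],-48)
cv2.imwrite('pics/w11.png',capture('wrist'))
E
```

```text
from [ 0.5335 -0.1051  0.0933] yaw -48.4 d cm [-0.13  0.    0.03] rot [ 0.1 -0.1 -0.4] q7 -13.4 F [ 1.  -1.3 -1.4] w 0.636 t 13.8333
```

View pics/w11.png

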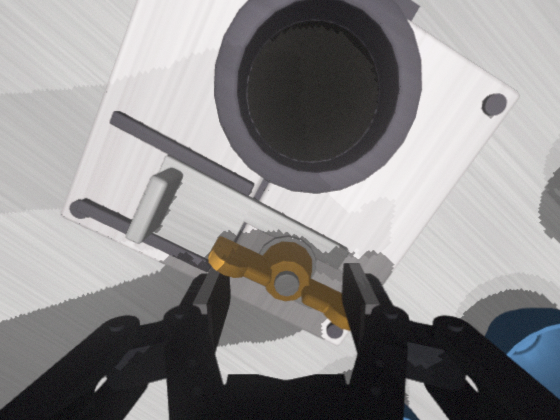

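Emit:
move_arm(
  deltas="-0.1 0 0 0 0 6 5.4; -0.1 0 0 0 0 12 5.4; -0.1 0 0 0 0 18 5.4; -0.1 0 0 0 0 24 5.4; -0.1 0 0 0 0 30 5.4; -0.1 0 0 0 0 36 5.4; -0.1 0 0 0 0 42 5.4; -0.1 0 0 0 0 48 5.4",
)

```text
time_s: 14.55
tool_pos: [0.5335, -0.1055, 0.0933]
eef_rot: [[0.994, -0.108, 0.003], [-0.108, -0.994, -0.0], [0.003, -0.0, -1.0]]
wrist_force: [2.3, -0.7, -2.2]
width: 0.632
```

Emit:
move_arm(
  deltas="0 0 0 0 0 6 5.4; 0 0 0 0 0 12 5.4; 0 0 0 0 0 18 5.4; 0 0 0 0 0 24 5.4; 0 0 0 0 0 30 5.4; 0 0 0 0 0 36 5.4; 0 0 0 0 0 42 5.4; 0 0 0 0 0 48 5.4",
)

```text
time_s: 15.22
tool_pos: [0.533, -0.1055, 0.093]
eef_rot: [[0.585, -0.811, 0.002], [-0.811, -0.585, -0.0], [0.001, -0.002, -1.0]]
wrist_force: [2.7, -0.5, -1.8]
width: 0.635
```

```bash
python3 - <<'E'
from h import *
go([.5325,-.106,.093],-144);s=sense();print(np.round(s['ft_torque'],2))
cv2.imwrite('pics/w12.png',capture('wrist'))
cv2.imwrite('pics/s12.png',capture('side')[200:310,185:305].repeat(5,0).repeat(5,1))
E
```

```text
from [ 0.533  -0.1055  0.093 ] yaw -144.2 d cm [0.01 0.07 0.  ] rot [-0.1 -0.1 -0.2] q7 -93.4 F [ 2.7 -0.5 -1.8] w 0.635 t 15.2167
[-0.06 -0.22  0.05]
```

View pics/w12.png

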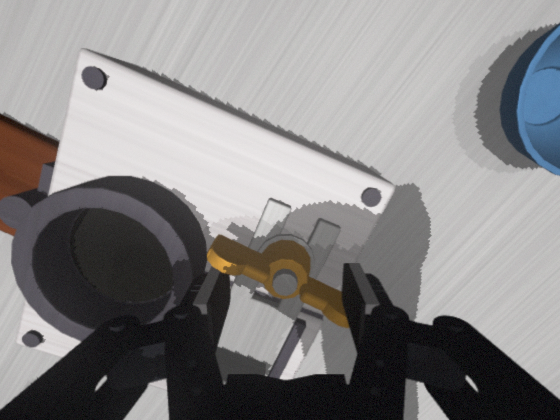

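View pics/s12.png

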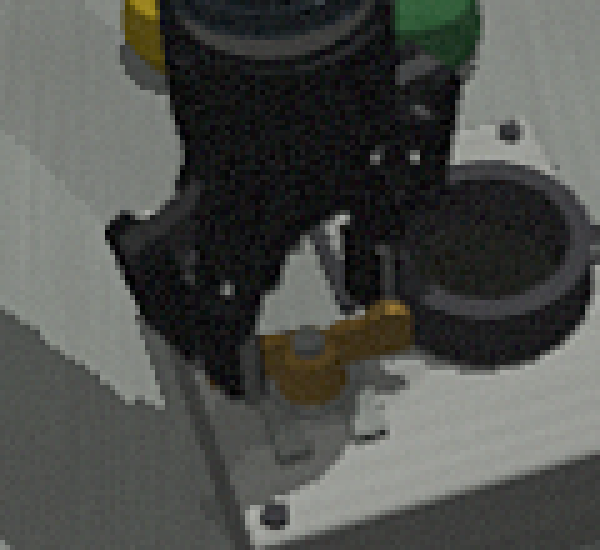

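Turned about 352° (6.1 rad). From here I go in smaller steps, watching the torque about the vertical.

Emit:
move_arm(
  deltas="0 0.1 0 0 0 4 5.4; 0 0.1 0 0 0 8 5.4; 0 0.1 0 0 0 11 5.4; 0 0.1 0 0 0 13 5.4; 0 0.1 0 0 0 13 5.4",
)

```text
time_s: 15.73
tool_pos: [0.532, -0.1056, 0.0928]
eef_rot: [[0.393, -0.92, 0.002], [-0.92, -0.393, 0.001], [-0.001, -0.002, -1.0]]
wrist_force: [0.9, 1.9, 0.3]
width: 0.632
```

```bash
python3 - <<'E'
from h import *
go([.5325,-.106,.093],-157);s=sense();print(np.round(s['ft_torque'],2))
E
```

```text
from [ 0.532  -0.1056  0.0928] yaw -156.9 d cm [ 0.06 -0.03 -0.02] rot [-0.1  0.   0.1] q7 -104.3 F [0.9 1.9 0.3] w 0.632 t 15.7333
[ 0.29 -0.35  0.07]
```

Emit:
move_arm(
  deltas="0 0 0 0 0 3 5.4; 0 0 0 0 0 6 5.4; 0 0 0 0 0 8 5.4; 0 0 0 0 0 8 5.4",
)

```text
time_s: 16.07
tool_pos: [0.532, -0.1055, 0.0927]
eef_rot: [[0.261, -0.965, 0.002], [-0.965, -0.261, 0.001], [-0.001, -0.002, -1.0]]
wrist_force: [1.6, 1.2, -0.3]
width: 0.634
```

```bash
python3 - <<'E'
from h import *
go([.5325,-.106,.093],-165);s=sense();print(np.round(s['ft_torque'],2))
E
```

```text
from [ 0.532  -0.1055  0.0927] yaw -164.9 d cm [ 0.06 -0.04 -0.03] rot [-0.1  0.   0.1] q7 -111.3 F [ 1.6  1.2 -0.3] w 0.634 t 16.0667
[ 0.31 -0.45  0.03]
```

Emit:
move_arm(
  deltas="0 0 0 0 0 3 5.4; 0 0 0 0 0 6 5.4; 0 0 0 0 0 8 5.4; 0 0 0 0 0 8 5.4",
)

```text
time_s: 16.4
tool_pos: [0.5318, -0.1059, 0.0926]
eef_rot: [[0.124, -0.992, 0.001], [-0.992, -0.124, 0.001], [-0.0, -0.001, -1.0]]
wrist_force: [1.4, 2.8, 0.1]
width: 0.632
```

```bash
python3 - <<'E'
from h import *
go([.5325,-.106,.093],-173);s=sense();print(np.round(s['ft_torque'],2))
cv2.imwrite('pics/w13.png',capture('wrist'))
E
```

```text
from [ 0.5318 -0.1059  0.0926] yaw -172.9 d cm [ 0.02 -0.07 -0.04] rot [-0.1  0.   0.1] q7 -118.4 F [1.4 2.8 0.1] w 0.632 t 16.4
[ 0.29 -0.5   0.04]
```

View pics/w13.png

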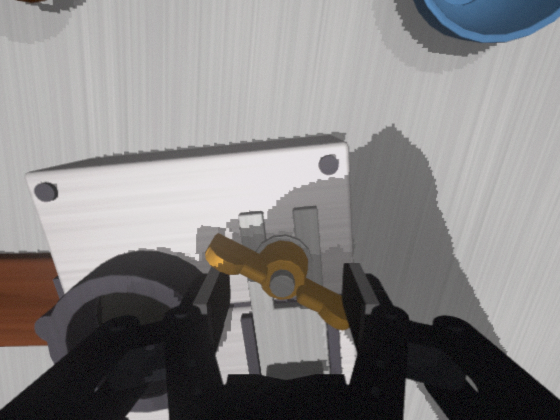

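Emit:
move_arm(
  deltas="0 0 0 0 0 3 5.4; 0 0 0 0 0 6 5.4; 0 0 0 0 0 8 5.4; 0 0 0 0 0 8 5.4",
)

```text
time_s: 16.78
tool_pos: [0.5313, -0.1064, 0.0925]
eef_rot: [[-0.017, -1.0, 0.001], [-1.0, 0.017, -0.0], [0.0, -0.001, -1.0]]
wrist_force: [2.0, 0.7, 0.3]
width: 0.627
```

```bash
python3 - <<'E'
from h import *
go([.5325,-.106,.093],-181);s=sense();print(np.round(s['ft_torque'],2))
E
```

```text
from [ 0.5313 -0.1064  0.0925] yaw 179.0 d cm [-0.05 -0.12 -0.05] rot [-0. -0.  0.] q7 -125.6 F [2.  0.7 0.3] w 0.627 t 16.7833
[ 0.26 -0.46  0.04]
```

Emit:
move_arm(
  deltas="0 0 0 0 0 3 5.4; 0 0 0 0 0 6 5.4; 0 0 0 0 0 8 5.4; 0 0 0 0 0 8 5.4",
)

```text
time_s: 17.12
tool_pos: [0.5309, -0.1066, 0.0923]
eef_rot: [[-0.156, -0.988, 0.0], [-0.988, 0.156, -0.0], [0.0, -0.0, -1.0]]
wrist_force: [2.7, 0.4, -0.9]
width: 0.63
```

```bash
python3 - <<'E'
from h import *
go([.5325,-.106,.093],-189);s=sense();print(np.round(s['ft_torque'],2))
E
```

```text
from [ 0.5309 -0.1066  0.0923] yaw 171.0 d cm [-0.08 -0.15 -0.07] rot [-0. -0.  0.] q7 -132.7 F [ 2.7  0.4 -0.9] w 0.63 t 17.1167
[ 0.17 -0.43  0.01]
```

Emit:
move_arm(
  deltas="0 0 0 0 0 3 5.4; 0 0 0 0 0 6 5.4; 0 0 0 0 0 8 5.4; 0 0 0 0 0 8 5.4",
)

```text
time_s: 17.45
tool_pos: [0.5305, -0.1066, 0.0922]
eef_rot: [[-0.292, -0.956, -0.001], [-0.956, 0.292, -0.0], [0.0, 0.001, -1.0]]
wrist_force: [2.2, 1.2, -0.6]
width: 0.635
```

```bash
python3 - <<'E'
from h import *
go([.5325,-.106,.093],-197);s=sense();print(np.round(s['ft_torque'],2))
E
```

```text
from [ 0.5305 -0.1066  0.0922] yaw 163.0 d cm [-0.11 -0.17 -0.08] rot [ 0. -0.  0.] q7 -140.0 F [ 2.2  1.2 -0.6] w 0.635 t 17.45
[ 0.23 -0.38  0.03]
```

Emit:
move_arm(
  deltas="0 0 0 0 0 3 5.4; 0 0 0 0 0 6 5.4; 0 0 0 0 0 8 5.4; 0 0 0 0 0 8 5.4",
)

```text
time_s: 17.78
tool_pos: [0.5303, -0.1063, 0.092]
eef_rot: [[-0.422, -0.906, -0.001], [-0.906, 0.422, 0.0], [0.0, 0.001, -1.0]]
wrist_force: [0.9, 1.1, -0.9]
width: 0.636
```

```bash
python3 - <<'E'
from h import *
go([.5325,-.106,.093],-205);s=sense();print(np.round(s['ft_torque'],2))
cv2.imwrite('pics/w14.png',capture('wrist'))
E
```

```text
from [ 0.5303 -0.1063  0.092 ] yaw 155.0 d cm [-0.12 -0.18 -0.1 ] rot [ 0.1 -0.   0. ] q7 -147.2 F [ 0.9  1.1 -0.9] w 0.636 t 17.7833
[ 0.27 -0.23  0.06]
```

View pics/w14.png

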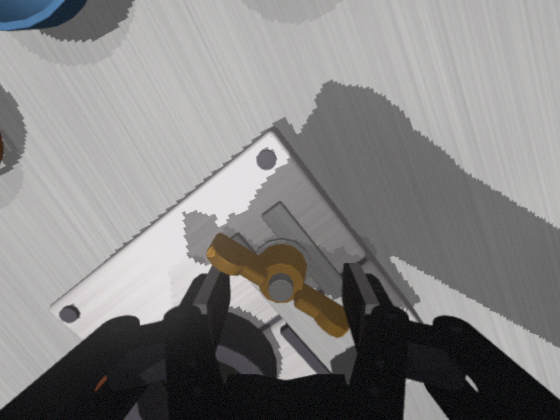

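Not tight yet after about 7.2 rad of turning, so a third stroke is needed.

Emit:
move_arm(
  deltas="0 0 0 0 0 -3 5.4; 0 0 -1.5 0 0 -3 5.4; 0 0 -4 0 0 -3 5.4; 0 0 -4.2 0 0 -10 5.4; 0 0 -4.2 0 0 -17 5.4; 0 0 -4.2 0 0 -24 5.4; 0 0 -4.2 0 0 -31 5.4; 0 0 -4.2 0 0 -38 5.4",
)

```text
time_s: 18.5
tool_pos: [0.5294, -0.1077, 0.1343]
eef_rot: [[0.23, -0.973, -0.001], [-0.973, -0.23, -0.001], [0.001, 0.002, -1.0]]
wrist_force: [0.2, -0.8, -0.3]
width: 0.638
```

Emit:
move_arm(
  deltas="0 0 0 0 0 -7 5.4; 0 0 0 0 0 -14 5.4; 0 0 0 0 0 -21 5.4; 0 0 0 0 0 -28 5.4; 0 0 0 0 0 -35 5.4; 0 0 0 0 0 -42 5.4; 0 0 0 0 0 -49 5.4; 0 0 0 0 0 -56 5.4",
)

```text
time_s: 19.17
tool_pos: [0.5294, -0.1078, 0.1342]
eef_rot: [[0.935, -0.353, -0.001], [-0.353, -0.935, -0.001], [-0.001, 0.002, -1.0]]
wrist_force: [-0.4, 0.1, 0.5]
width: 0.633
```

Emit:
move_arm(
  deltas="0 0 0 0 0 -7 5.4; 0 0 0 0 0 -14 5.4; 0 0 0 0 0 -21 5.4; 0 0 0 0 0 -28 5.4; 0 0 0 0 0 -35 5.4; 0 0 0 0 0 -42 5.4; 0 0 0 0 0 -49 5.4; 0 0 0 0 0 -56 5.4",
)

```text
time_s: 19.83
tool_pos: [0.5294, -0.1079, 0.1342]
eef_rot: [[0.816, 0.578, -0.001], [0.578, -0.816, -0.001], [-0.002, 0.0, -1.0]]
wrist_force: [1.1, 0.7, -0.7]
width: 0.632
```

```bash
python3 - <<'E'
from h import *
go([.5325,-.106,.135],-8)
E
```

```text
from [ 0.5294 -0.1079  0.1342] yaw -54.7 d cm [ 0.37  0.02 -0.08] rot [ -0.    0.1 -46.7] q7 -21.7 F [ 1.1  0.7 -0.7] w 0.632 t 19.8333
```

Emit:
move_arm(
  deltas="0.3 0 0 0 0 -7 5.4; 0.4 0 0 0 0 -14 5.4; 0.4 0 0 0 0 -21 5.4; 0.4 0 0 0 0 -28 5.4; 0.4 0 0 0 0 -35 5.4; 0.4 0 0 0 0 -42 5.4; 0.4 0 0 0 0 -47 5.4; 0.4 0 0 0 0 -47 5.4",
)

```text
time_s: 20.5
tool_pos: [0.5328, -0.1057, 0.1342]
eef_rot: [[0.139, 0.99, -0.001], [0.99, -0.139, -0.001], [-0.001, -0.001, -1.0]]
wrist_force: [-0.4, 0.8, 0.0]
width: 0.636
```

```bash
python3 - <<'E'
from h import *
go([.5325,-.106,.0915],-8)
cv2.imwrite('pics/w15.png',capture('wrist'))
cv2.imwrite('pics/s15.png',capture('side')[200:310,185:305].repeat(5,0).repeat(5,1))
E
```

```text
from [ 0.5328 -0.1057  0.1342] yaw -8.0 d cm [-0.03 -0.02  4.27] rot [-0.  0.  0.] q7 17.8 F [-0.4  0.8  0. ] w 0.636 t 20.5
```

View pics/w15.png

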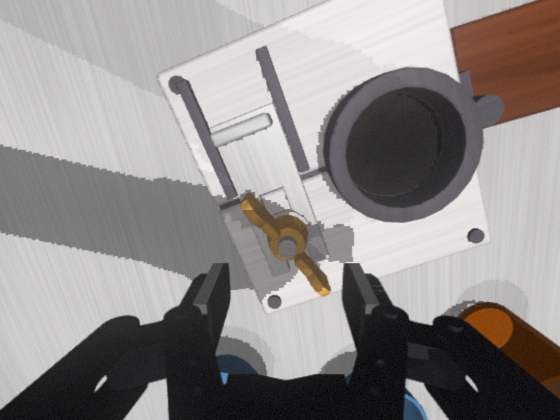

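View pics/s15.png

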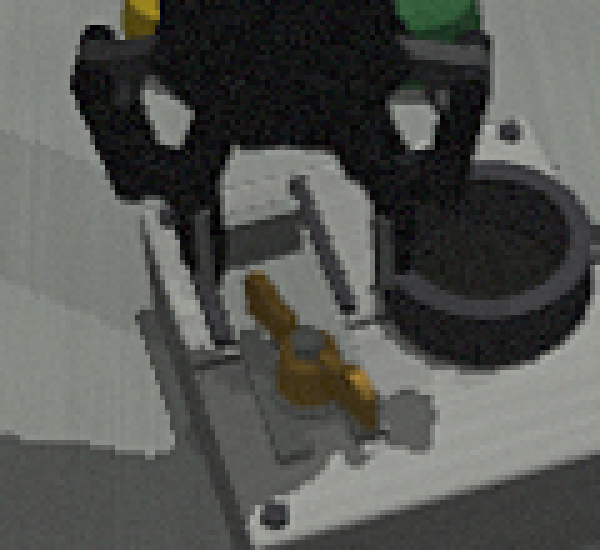

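Emit:
move_arm(
  deltas="0 0 1.5 0 0 0 5.4; 0 0 3.2 0 0 0 5.4; 0 0 4 0 0 0 5.4; 0 0 4.2 0 0 0 5.4; 0 0 4.2 0 0 0 5.4",
)

```text
time_s: 21.02
tool_pos: [0.5332, -0.1045, 0.0916]
eef_rot: [[0.142, 0.99, -0.002], [0.99, -0.142, -0.001], [-0.001, -0.002, -1.0]]
wrist_force: [0.0, 0.1, -0.3]
width: 0.633
```

Emit:
move_arm(
  deltas="0 0 0 0 0 4 5.4; 0 0 0 0 0 8 5.4; 0 0 0 0 0 12 5.4; 0 0 0 0 0 15 5.4; 0 0 0 0 0 18 5.4; 0 0 0 0 0 20 5.4; 0 0 0 0 0 20 5.4",
)

```text
time_s: 21.6
tool_pos: [0.5345, -0.1048, 0.0931]
eef_rot: [[0.472, 0.882, 0.001], [0.882, -0.472, -0.001], [-0.0, 0.001, -1.0]]
wrist_force: [0.1, -0.6, 1.3]
width: 0.634
```

```bash
python3 - <<'E'
from h import *
go([.5325,-.106,.092],-28);s=sense();print(np.round(s['ft_torque'],2))
cv2.imwrite('pics/w16.png',capture('wrist'))
E
```

```text
from [ 0.5345 -0.1048  0.0931] yaw -28.2 d cm [-0.2  -0.12  0.11] rot [ 0.1  0.  -0.2] q7 3.6 F [ 0.1 -0.6  1.3] w 0.634 t 21.6
[-0.09  0.09  0.05]
```

View pics/w16.png

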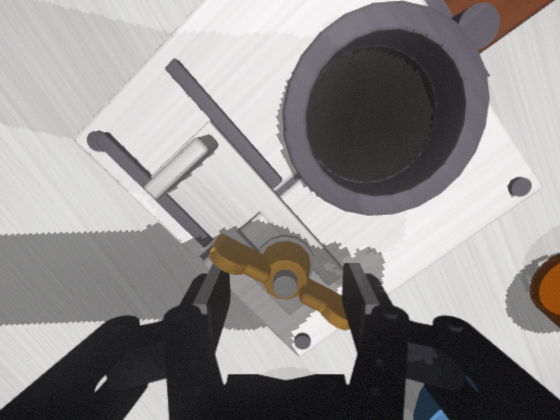

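Emit:
move_arm(
  deltas="-0.1 0 0 0 0 3 5.4; -0.1 -0.1 0.1 0 0 6 5.4; -0.1 -0.1 0.1 0 0 8 5.4; -0.1 -0.1 0.1 0 0 8 5.4",
)

```text
time_s: 21.98
tool_pos: [0.5335, -0.105, 0.092]
eef_rot: [[0.589, 0.808, 0.002], [0.808, -0.589, -0.001], [0.0, 0.002, -1.0]]
wrist_force: [-0.2, -1.1, 1.1]
width: 0.631
```

```bash
python3 - <<'E'
from h import *
go([.5325,-.106,.092],-36);s=sense();print(np.round(s['ft_torque'],2))
E
```

```text
from [ 0.5335 -0.105   0.092 ] yaw -36.1 d cm [-0.14 -0.02  0.  ] rot [ 0.1 -0.  -0.1] q7 -3.0 F [-0.2 -1.1  1.1] w 0.631 t 21.9833
[-0.12 -0.04  0.05]
```

Emit:
move_arm(
  deltas="0 0 0 0 0 3 5.4; 0 0 0 0 0 6 5.4; 0 0 0 0 0 8 5.4; 0 0 0 0 0 8 5.4",
)

```text
time_s: 22.32
tool_pos: [0.5335, -0.105, 0.0919]
eef_rot: [[0.695, 0.719, 0.002], [0.719, -0.695, -0.001], [0.001, 0.002, -1.0]]
wrist_force: [-0.2, -0.7, 0.6]
width: 0.632
```

```bash
python3 - <<'E'
from h import *
go([.5325,-.106,.092],-44);s=sense();print(np.round(s['ft_torque'],2))
E
```

```text
from [ 0.5335 -0.105   0.0919] yaw -44.1 d cm [-0.14  0.   -0.01] rot [ 0.1 -0.  -0.1] q7 -9.6 F [-0.2 -0.7  0.6] w 0.632 t 22.3167
[-0.15 -0.13  0.07]
```

Emit:
move_arm(
  deltas="0 0 0 0 0 3 5.4; 0 0 0 0 0 6 5.4; 0 0 0 0 0 6 5.4",
)

```text
time_s: 22.57
tool_pos: [0.5335, -0.105, 0.0918]
eef_rot: [[0.767, 0.642, 0.002], [0.642, -0.767, -0.001], [0.001, 0.002, -1.0]]
wrist_force: [1.2, -1.5, 1.2]
width: 0.633
```

```bash
python3 - <<'E'
from h import *
go([.5325,-.106,.092],-50);s=sense();print(np.round(s['ft_torque'],2))
E
```

```text
from [ 0.5335 -0.105   0.0918] yaw -50.1 d cm [-0.14  0.01 -0.02] rot [ 0.1 -0.  -0.1] q7 -14.6 F [ 1.2 -1.5  1.2] w 0.633 t 22.5667
[-0.18 -0.19  0.05]
```

Emit:
move_arm(
  deltas="0 0 0 0 0 3 5.4; 0 0 0 0 0 6 5.4; 0 0 0 0 0 6 5.4",
)

```text
time_s: 22.82
tool_pos: [0.5335, -0.1049, 0.0916]
eef_rot: [[0.829, 0.559, 0.002], [0.559, -0.829, -0.001], [0.001, 0.002, -1.0]]
wrist_force: [0.7, -1.5, 0.3]
width: 0.633
```

```bash
python3 - <<'E'
from h import *
go([.5325,-.106,.092],-56);s=sense();print(np.round(s['ft_torque'],2))
E
```

```text
from [ 0.5335 -0.1049  0.0916] yaw -56.0 d cm [-0.14  0.04 -0.04] rot [ 0.1 -0.  -0. ] q7 -19.6 F [ 0.7 -1.5  0.3] w 0.633 t 22.8167
[-0.16 -0.23  0.06]
```

Emit:
move_arm(
  deltas="0 0 0 0 0 3 5.4; 0 0 0 0 0 6 5.4; 0 0 0 0 0 6 5.4",
)

```text
time_s: 23.07
tool_pos: [0.5335, -0.1048, 0.0916]
eef_rot: [[0.883, 0.47, 0.002], [0.47, -0.883, -0.001], [0.001, 0.002, -1.0]]
wrist_force: [1.1, -1.5, 1.2]
width: 0.63
```

```bash
python3 - <<'E'
from h import *
go([.5325,-.106,.092],-62);s=sense();print(np.round(s['ft_torque'],2))
cv2.imwrite('pics/w17.png',capture('wrist'))
E
```

```text
from [ 0.5335 -0.1048  0.0916] yaw -62.0 d cm [-0.14  0.06 -0.04] rot [ 0.1 -0.1  0. ] q7 -24.5 F [ 1.1 -1.5  1.2] w 0.63 t 23.0667
[-0.24 -0.37  0.12]
```

View pics/w17.png

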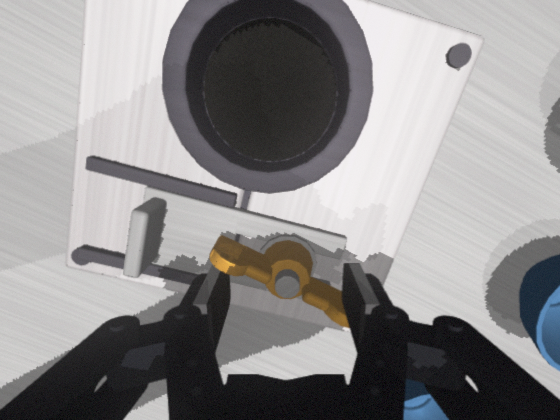

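Emit:
move_arm(
  deltas="0 0 0 0 0 2 5.4; 0 0 0 0 0 3 5.4; 0 0 0 0 0 3 5.4",
)

```text
time_s: 23.37
tool_pos: [0.5335, -0.1048, 0.0916]
eef_rot: [[0.906, 0.423, 0.002], [0.423, -0.906, -0.001], [0.001, 0.001, -1.0]]
wrist_force: [2.5, -0.9, 0.7]
width: 0.632
```

```bash
python3 - <<'E'
from h import *
go([.5325,-.106,.092],-65);s=sense();print(np.round(s['ft_torque'],2))
E
```

```text
from [ 0.5335 -0.1048  0.0916] yaw -65.0 d cm [-0.14  0.07 -0.04] rot [ 0.1 -0.1  0. ] q7 -27.0 F [ 2.5 -0.9  0.7] w 0.632 t 23.3667
[-0.3  -0.58  0.22]
```

Emit:
move_arm(
  deltas="0 0 0 0 0 2 5.4; 0 0 0 0 0 3 5.4; 0 0 0 0 0 3 5.4",
)

```text
time_s: 23.62
tool_pos: [0.5335, -0.1048, 0.0916]
eef_rot: [[0.927, 0.374, 0.001], [0.374, -0.927, -0.001], [0.001, 0.001, -1.0]]
wrist_force: [3.0, -1.2, 0.6]
width: 0.634
```

```bash
python3 - <<'E'
from h import *
go([.5325,-.106,.092],-68);s=sense();print(np.round(s['ft_torque'],2))
E
```

```text
from [ 0.5335 -0.1048  0.0916] yaw -68.0 d cm [-0.13  0.07 -0.04] rot [ 0.1 -0.1 -0. ] q7 -29.5 F [ 3.  -1.2  0.6] w 0.634 t 23.6167
[-0.37 -0.66  0.25]
```

The torque has climbed from 0.05 to 0.25 N m over about 6°, which matches the tight spring. I'll back off gently, lift and look.

Emit:
move_arm(
  deltas="0 0 0 0 0 -4 5.4; 0 0 0 0 0 -8 5.4; 0 0 0 0 0 -14 5.4; 0 0 0 0 0 -20 5.4; 0 0 -1.5 0 0 -20 5.4; 0 0 -4 0 0 -20 5.4; 0 0 -7 0 0 -20 5.4; 0 0 -8 0 0 -20 5.4",
)

```text
time_s: 24.28
tool_pos: [0.5337, -0.1054, 0.175]
eef_rot: [[0.747, 0.665, 0.003], [0.665, -0.747, 0.001], [0.003, 0.001, -1.0]]
wrist_force: [0.5, -0.5, 0.7]
width: 0.633
```

```bash
python3 - <<'E'
from h import *
go([.5325,-.106,.17],-48);s=sense();print(np.round(s['ft_torque'],2))
P=camera_params('wrist');R=np.array(s['eef_rot']);H=P['hand_eye']
w=capture('wrist');cv2.imwrite('pics/w18.png',w)
P['rotation']=R@H[:3,:3];P['origin']=R@H[:3,3]+np.array(s['tool_pos'])
for a in (-88,-92,-96,-100):
    u=.0385*np.array([np.cos(np.radians(a)),np.sin(np.radians(a)),0]);c=np.array([.5325,-.106,.096]);print(a,proj('w',[c+u,c-u],P).round(0).tolist())
cv2.imwrite('pics/s18.png',capture('side')[200:310,185:305].repeat(5,0).repeat(5,1))
E
```

```text
from [ 0.5337 -0.1054  0.175 ] yaw -48.3 d cm [-0.13 -0.04  0.5 ] rot [ 0.1 -0.2 -0.3] q7 -18.6 F [ 0.5 -0.5  0.7] w 0.633 t 24.2833
[-0.07 -0.11  0.06]
-88 [[325.0, 261.0], [240.0, 195.0]]
-92 [[322.0, 263.0], [242.0, 192.0]]
-96 [[319.0, 266.0], [245.0, 189.0]]
-100 [[317.0, 268.0], [248.0, 187.0]]
```

View pics/w18.png

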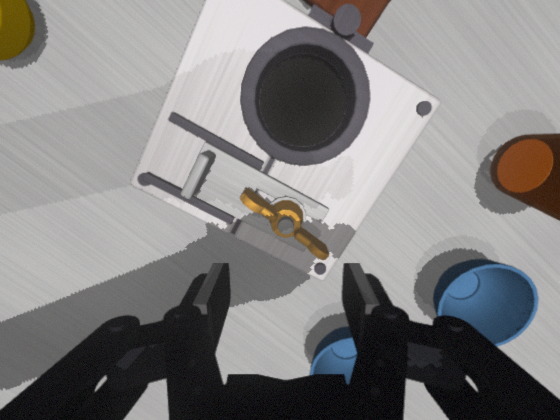

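View pics/s18.png

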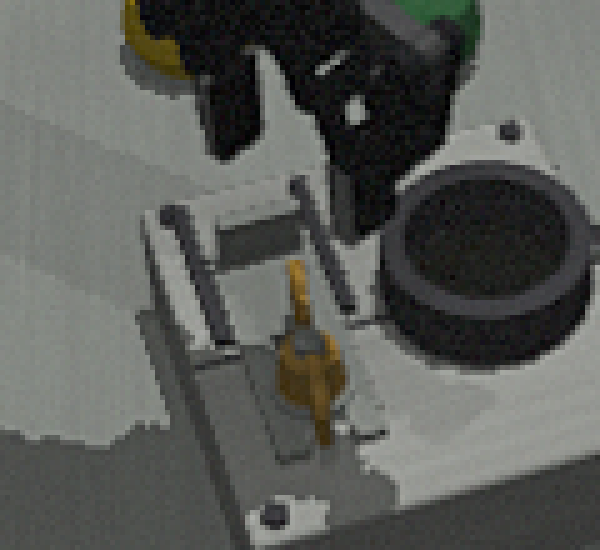

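Once released, the wings sprang back from about -96° to -88° and stayed there. A loose nut would have stayed where it was left, so it is tight. The washer looks down on the plate and nothing is in contact. I'll hand in.

```bash
python3 - <<'E'
from h import *
a=cv2.imread('pics/top0.png').astype(int);b=capture('top').astype(int)
for n,(u,v) in dict(green=(246,220),bowl=(418,226),tumbler=(400,180),paddle=(308,160)).items():
    print(n,np.abs(a-b)[v-25:v+25,u-25:u+25].mean().round(1))
cv2.imwrite('pics/t19.png',b)
print(close_job())
E
```

```text
green 6.5
bowl 9.4
tumbler 6.3
paddle 6.0
the job is handed in; nothing more can be done
None[ WARN:0@1.002] global loadsave.cpp:1063 imwrite_ Unsupported depth image for selected encoder is fallbacked to CV_8U.
```

View pics/t19.png

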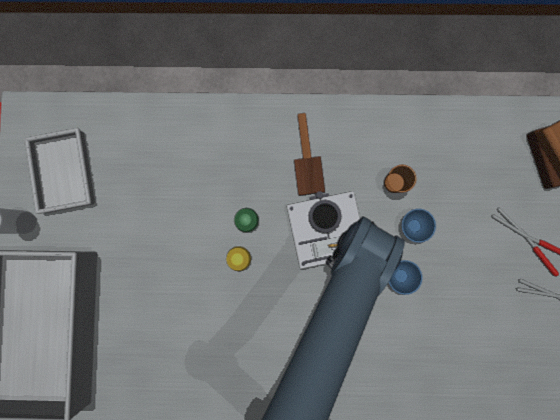

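The mould is locked and I handed the job in at about 24 s; closing reported no verdict.

- **Latch plate:** I pushed it by its tab with the closed fingers until it stopped within about 1 mm of the predicted home position. The force rose from 2 N to 8 N there, and later pictures show it still home.
- **Wing nut:** I turned it clockwise in three strokes, about 7.8 rad in all. I used two open fingertips straddling the nut, each pushing a wing, instead of one fingertip, and never closed them on it. At the end the torque rose from about 0.05 to 0.25 N m. On release the wings sprang back about 8°, as they should when tight. I could not read the joint value directly; this torque rise and spring-back are my evidence that it is tight.
- **Everything else:** In the last top view the tumbler, bowl, paperweight and paddle are at their starting pixels. The image difference was slightly larger around the bowl (9.4, against about 6 for the others), which I put down to the arm over that area. The gripper was about 7 cm clear of the nut and touching nothing.

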